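Move the game cartridges into the rack in the same order

ROBOT

A 7-joint arm with a two-finger parallel gripper is mounted at the origin on the work surface. World frame = base frame: x ahead of the robot, y to its left, z up, the work surface at z = 0. Lengths are in mm, angles in rad, forces in N, time in s.
With the tool pointing down it reaches from about 425 to 950 mm from the base axis. Payload 4.7 kg.
Tool frame: the origin (TCP) lies between the finger pads; the fingertips stand 11 mm ahead of it and the grasp point (between the pads) lies 8 mm behind it (manip.tcp_to_tips is the distance from the TCP to the fingertips, in mm); z points along the fingers, y is the line along which they close (so a half turn about z gives the same grasp; the last joint's range is limited). The gripper opens to 87 mm and grips with 3 to 60 N. Pads are 19 mm wide; open, the fingers measure 117 mm over their backs; the gripper's body (75 mm by 190 mm) begins 51 mm behind the grasp point.
Start: joints at [1.246, 0.469, -0.049, 1.532, 0.024, 1.141, -0.082], TCP at [196.812, -645.688, 233.573] pointing down, gripper open.
Joint ranges: [-2.59, 2.59], [-0.33, 1.99], [-1.39, 1.29], [0.1, 2.45], [-1.04, 4.18], [0.21, 1.99], [-2.66, 2.66]. Speed limits (rad/s): [2.57, 2.57, 3.14, 3.14, 3.14, 3.14, 3.14].

INTERFACE

Orientations are given as a rotation vector (axis times angle).
In Python, from plant import telemetry, cams, manip gives the robot as it stands.
- The arm moves only by the tool play_rows, never from a script. Its argument "deltas" is a list that holds one entry, the list of rows, each a list of 5 numbers: the shift along the tool's x, y, z in cm, then the turn about the tool's z in degrees, then the closure, from 0 (fully open) to 1 (shut). A call has 1 to 20 rows; each row is the pose to reach, as a shift and turn from the pose commanded when the call began, along the tool's axes at that moment; what a row does not reach only later rows make up. A row lasts 1/12 s, in which the tool goes at most 41.7 mm and 7.16 degrees, less where a joint would pass 70% of its speed; a pose out of reach is approached as far as the arm can. A call with a gripper value outside its range is refused whole. The fingers move at their own pace and stop on an object; "grip_force" is the grip in N (left out, the last holds). Time passes only in rows, so rows that repeat a pose let the fingers close. It gives the time, the measured TCP pose, the force, the opening and the grip force at its end, in the units of the state.
- telemetry.observe(): the state, without advancing time (a new reading comes with each control period).
- cams.camera(name): name is "scene" or "top" or "wrist"; returns a dict with "image" (384x512x3 uint8, blue, green, red), "range_z" (384x512 float32, mm along the optical axis (not along the pixel's ray), 0 where there is no reading), "mtx" (3x3 intrinsics, pixels), "R" (3x3) and "t" (3): a world point X has camera coordinates R X + t. Camera axes: x right, y down, z forward; pixel columns grow to the right and rows downward; lengths in mm; the calibration is good to about 2 mm. A picture is of the moment at which its call begins.
- manip.job_done(): hands the job in; it is judged then, once.
The state is a dict: "t": time; "joint_positions": joint angles; "joint_vel": joint speeds; "joint_torque": joint torques, N m; "position": TCP position; "ee_rot": TCP orientation; "wrist_force": force on the tool from outside, world axes, zero at the start; "torque": the same for the moment, N m; "finger_gap": finger opening in mm; "grip_force": force on a finger pad.
Only numpy, scipy, OpenCV 4.12 (cv2) and the standard library are available. Lean on these libraries where they do the work, as an engineer would, in place of code of your own. Each camera call takes 0.05 s, during which the arm holds its last target. There are 200 camera calls.

TASK

Move the four game cartridges from their single stands into the empty four-slot rack, one to a slot, in the same left-to-right order in which they stand now. Set each one down gently, upright with its connector edge on the slot's floor and about in the middle of the slot's length; knock none over, and leave the ceramic bowl where it is.

Things in the scene. Friction and masses are not known exactly. Their poses are not given: they have to be found in the camera images.
- cart_wide: The wide game cartridge, grey plastic, blank cream label: 134 mm wide, 86 mm high, 20 mm thick, with stepped shoulders (full width up to 64 mm, the top 22 mm only 96 mm wide). All cartridges weigh 60 to 190 g. Stood upright: origin at the centre of its underside (connector edge), z up, x along its width, y through its thickness (broad faces look to +-y).
- cart_narrow: The narrow, tallest game cartridge, grey plastic: 78 mm wide, 104 mm high, 20 mm thick, plain rectangle with three dark grooves near the top. Stood upright: origin at the centre of its underside (connector edge), z up, x along its width, y through its thickness (broad faces look to +-y).
- cart_round: The low game cartridge with round shoulders, grey plastic: 102 mm wide, 72 mm high, 18 mm thick; the top corners are rounded at 18 mm. Stood upright: origin at the centre of its underside (connector edge), z up, x along its width, y through its thickness (broad faces look to +-y).
- cart_square: The squarish game cartridge with five dark upright ridges beside its label, grey plastic: 118 mm wide (foot 100 mm), 94 mm high, 17 mm thick, square top corners. Stood upright: origin at the centre of its underside (connector edge), z up, x along its width, y through its thickness (broad faces look to +-y).
- stand_wide: Fixed frosted stand, one of four alike in a straight row (pitch about 70 mm, slots parallel); this one holds the wide cartridge at the start. U-channel 110 x 36 x 24 mm, slot 28 mm wide, open-ended, floor 4 mm: the cartridge's underside is 4 mm above the origin. Origin: centre of the underside (12 mm above the table); x along the slot, away from the robot, y along the row to the robot's left.
- stand_narrow: Fixed frosted stand, one of four alike in a straight row (pitch about 70 mm, slots parallel); this one holds the narrow cartridge at the start. U-channel 110 x 36 x 24 mm, slot 28 mm wide, open-ended, floor 4 mm: the cartridge's underside is 4 mm above the origin. Origin: centre of the underside (12 mm above the table); x along the slot, away from the robot, y along the row to the robot's left.
- stand_round: Fixed frosted stand, one of four alike in a straight row (pitch about 70 mm, slots parallel); this one holds the round cartridge at the start. U-channel 110 x 36 x 24 mm, slot 28 mm wide, open-ended, floor 4 mm: the cartridge's underside is 4 mm above the origin. Origin: centre of the underside (12 mm above the table); x along the slot, away from the robot, y along the row to the robot's left.
- stand_square: Fixed frosted stand, one of four alike in a straight row (pitch about 70 mm, slots parallel); this one holds the square cartridge at the start. U-channel 110 x 36 x 24 mm, slot 28 mm wide, open-ended, floor 4 mm: the cartridge's underside is 4 mm above the origin. Origin: centre of the underside (12 mm above the table); x along the slot, away from the robot, y along the row to the robot's left.
- rack: The empty fixed rack of frosted plastic, 168 x 290 x 30 mm. Origin: centre of its underside; x along the slots, away from the robot, y along the row to the robot's left. Four slots, centres at y = +105, +35, -35, -105 mm, each 38 mm wide, 160 mm long; above the origin: slot floors 8 mm, lands between slots 30 mm, end lips 18 mm.
- bowl: Bystander: beige ceramic bowl, 130 mm across, 55 mm high; origin under its centre.
Things that resemble listed ones, but are neither listed nor needed, are in the scene too. Leave any pink look-alike of the cart_narrow alone. Leave any red look-alike of the cart_square alone.

How it is judged (in metres and radians):
At the end, for the whole second after the job is handed in: All four stand released and still in the rack, one to a slot, ordered left to right as their stands: on the slot floor (underside within 7 mm of it), within 45 mm of the middle of the slot's length, upright within 0.2 rad (y of cart_wide in the frame of rack between -0.124 and 0.124 m and x of cart_wide in the frame of rack between -0.045 and 0.045 m and z of cart_wide in the frame of rack between 0.003 and 0.015 m and angle between each of cart_wide, cart_narrow, cart_round, cart_square's own z axis and vertical below 0.2 rad and linear speed of each of cart_wide, cart_narrow, cart_round, cart_square below 0.02 m/s and angular speed of each of cart_wide, cart_narrow, cart_round, cart_square below 0.5 rad/s and y of cart_narrow in the frame of rack between -0.124 and 0.124 m and x of cart_narrow in the frame of rack between -0.045 and 0.045 m and z of cart_narrow in the frame of rack between 0.003 and 0.015 m and y of cart_round in the frame of rack between -0.124 and 0.124 m and x of cart_round in the frame of rack between -0.045 and 0.045 m and z of cart_round in the frame of rack between 0.003 and 0.015 m and y of cart_square in the frame of rack between -0.124 and 0.124 m and x of cart_square in the frame of rack between -0.045 and 0.045 m and z of cart_square in the frame of rack between 0.003 and 0.015 m and ((y of stand_wide in the frame of stand_narrow above 0 m and ((y of cart_wide in the frame of rack above 0.07 m and y of cart_narrow in the frame of rack below 0.07 m) or (y of cart_wide in the frame of rack above 0 m and y of cart_narrow in the frame of rack below 0 m) or (y of cart_wide in the frame of rack above -0.07 m and y of cart_narrow in the frame of rack below -0.07 m))) or (y of stand_wide in the frame of stand_narrow below 0 m and ((y of cart_narrow in the frame of rack above 0.07 m and y of cart_wide in the frame of rack below 0.07 m) or (y of cart_narrow in the frame of rack above 0 m and y of cart_wide in the frame of rack below 0 m) or (y of cart_narrow in the frame of rack above -0.07 m and y of cart_wide in the frame of rack below -0.07 m)))) and ((y of stand_wide in the frame of stand_round above 0 m and ((y of cart_wide in the frame of rack above 0.07 m and y of cart_round in the frame of rack below 0.07 m) or (y of cart_wide in the frame of rack above 0 m and y of cart_round in the frame of rack below 0 m) or (y of cart_wide in the frame of rack above -0.07 m and y of cart_round in the frame of rack below -0.07 m))) or (y of stand_wide in the frame of stand_round below 0 m and ((y of cart_round in the frame of rack above 0.07 m and y of cart_wide in the frame of rack below 0.07 m) or (y of cart_round in the frame of rack above 0 m and y of cart_wide in the frame of rack below 0 m) or (y of cart_round in the frame of rack above -0.07 m and y of cart_wide in the frame of rack below -0.07 m)))) and ((y of stand_wide in the frame of stand_square above 0 m and ((y of cart_wide in the frame of rack above 0.07 m and y of cart_square in the frame of rack below 0.07 m) or (y of cart_wide in the frame of rack above 0 m and y of cart_square in the frame of rack below 0 m) or (y of cart_wide in the frame of rack above -0.07 m and y of cart_square in the frame of rack below -0.07 m))) or (y of stand_wide in the frame of stand_square below 0 m and ((y of cart_square in the frame of rack above 0.07 m and y of cart_wide in the frame of rack below 0.07 m) or (y of cart_square in the frame of rack above 0 m and y of cart_wide in the frame of rack below 0 m) or (y of cart_square in the frame of rack above -0.07 m and y of cart_wide in the frame of rack below -0.07 m)))) and ((y of stand_narrow in the frame of stand_round above 0 m and ((y of cart_narrow in the frame of rack above 0.07 m and y of cart_round in the frame of rack below 0.07 m) or (y of cart_narrow in the frame of rack above 0 m and y of cart_round in the frame of rack below 0 m) or (y of cart_narrow in the frame of rack above -0.07 m and y of cart_round in the frame of rack below -0.07 m))) or (y of stand_narrow in the frame of stand_round below 0 m and ((y of cart_round in the frame of rack above 0.07 m and y of cart_narrow in the frame of rack below 0.07 m) or (y of cart_round in the frame of rack above 0 m and y of cart_narrow in the frame of rack below 0 m) or (y of cart_round in the frame of rack above -0.07 m and y of cart_narrow in the frame of rack below -0.07 m)))) and ((y of stand_narrow in the frame of stand_square above 0 m and ((y of cart_narrow in the frame of rack above 0.07 m and y of cart_square in the frame of rack below 0.07 m) or (y of cart_narrow in the frame of rack above 0 m and y of cart_square in the frame of rack below 0 m) or (y of cart_narrow in the frame of rack above -0.07 m and y of cart_square in the frame of rack below -0.07 m))) or (y of stand_narrow in the frame of stand_square below 0 m and ((y of cart_square in the frame of rack above 0.07 m and y of cart_narrow in the frame of rack below 0.07 m) or (y of cart_square in the frame of rack above 0 m and y of cart_narrow in the frame of rack below 0 m) or (y of cart_square in the frame of rack above -0.07 m and y of cart_narrow in the frame of rack below -0.07 m)))) and ((y of stand_round in the frame of stand_square above 0 m and ((y of cart_round in the frame of rack above 0.07 m and y of cart_square in the frame of rack below 0.07 m) or (y of cart_round in the frame of rack above 0 m and y of cart_square in the frame of rack below 0 m) or (y of cart_round in the frame of rack above -0.07 m and y of cart_square in the frame of rack below -0.07 m))) or (y of stand_round in the frame of stand_square below 0 m and ((y of cart_square in the frame of rack above 0.07 m and y of cart_round in the frame of rack below 0.07 m) or (y of cart_square in the frame of rack above 0 m and y of cart_round in the frame of rack below 0 m) or (y of cart_square in the frame of rack above -0.07 m and y of cart_round in the frame of rack below -0.07 m))))); the robot touches nothing.
It fails at once if a cartridge is knocked over (tilted more than about 45 degrees) (angle between any of cart_wide, cart_narrow, cart_round, cart_square's own z axis and vertical above 0.8 rad).
It fails at once if a cartridge is dropped or thrown (moving faster than 0.75 m/s with no finger touching it, a fall of about 30 mm) ((linear speed of cart_wide above 0.75 m/s and contact force between cart_wide and the fingers below 0.05 N) or (linear speed of cart_narrow above 0.75 m/s and contact force between cart_narrow and the fingers below 0.05 N) or (linear speed of cart_round above 0.75 m/s and contact force between cart_round and the fingers below 0.05 N) or (linear speed of cart_square above 0.75 m/s and contact force between cart_square and the fingers below 0.05 N)).
It fails at once if the bowl is moved by more than 30 mm (distance of bowl from where it was at the start of the episode above 0.03 m).
It also fails if it takes over 112 s, if anything falls off the work surface, if the arm or the gripper's body presses on something with over 40 N, if the wrist force passes 120 N, or if a joint passes its speed limit or range.

## Working session

There is one attempt and no reset: what is moved stays moved. The work goes in short steps, Python scripts to look and compute and a tool call to move; the robot and the scene stay as the last step left them, time stands still between calls to the robot, and variables do not carry over. Pictures are saved under pics/ and viewed, at most 14 in all, crops included, and the job is handed in when it is done.

Besides the shell and the picture viewer there is one more tool, called after ">>>" as a command line: name --argument value ..., lists and objects as JSON in quotes. play_rows: Moves the arm, as the interface text tells. Its arguments: {"type":"object","properties":{"deltas":{"type":"array","items":{"type":"array","items":{"type":"array","items":{"type":"number"}}}},"grip_force":{"type":"number"}},"required":["deltas"]}

```bash
mkdir -p pics; ls; python3 - <<'E'
from plant import telemetry,cams,manip
import cv2,numpy as np
print(telemetry.observe())
a=[]
for n in("scene","top"):
    c=cams.camera(n); cv2.imwrite(f"pics/{n}0.png",c["image"]); np.savez(f"{n}0.npz",**c); print(n,c["mtx"].tolist(),c["R"].round(3).tolist(),c["t"].round(1).tolist(),(-c["R"].T@c["t"]).round())
E
```

```text
pics
{'t': 0.0, 'joint_positions': array([ 1.24612287,  0.46943035, -0.04858706,  1.53373265,  0.02408728,
        1.14100969, -0.08229304]), 'joint_vel': array([ 8.67743985e-04, -8.69205324e-04,  1.64438262e-03, -5.55282524e-05,
       -4.92100925e-04,  1.18858838e-03, -7.31642715e-04]), 'joint_torque': array([-1.36087750e-03, -5.07976127e+01, -8.15698109e-02, -2.36151356e+01,
       -6.12877356e-02,  3.77844984e-02,  1.91989757e-04]), 'position': array([ 196.58079663, -645.10978262,  232.4904815 ]), 'ee_rot': array([-3.10535420e+00, -4.62661159e-01,  5.66029642e-04]), 'wrist_force': array([ 0.31829326,  0.4928602 , -0.07528146]), 'torque': array([-0.06771539,  0.01314325, -0.0200184 ]), 'grip_force': 0.0, 'finger_gap': 86.94626864430069}
scene [[481.10679689490496, 0.0, 257.37974797063134], [0.0, 481.10679689490496, 195.3944000038009], [0.0, 0.0, 1.0]] [[0.723, 0.691, -0.011], [0.546, -0.582, -0.603], [-0.423, 0.43, -0.798]] [-361.4, -238.4, 1679.2] [1102. -611. 1192.]
top [[395.8748800390031, 0.0, 245.82173292242368], [0.0, 395.8748800390031, 194.45016200847164], [0.0, 0.0, 1.0]] [[0.011, -1.0, 0.003], [-0.995, -0.011, -0.1], [0.1, -0.002, -0.995]] [-11.3, 480.6, 1380.1] [ 340.   -3. 1421.]
```

View pics/scene0.png

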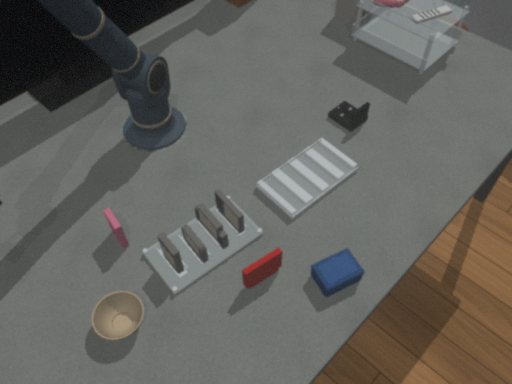

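View pics/top0.png

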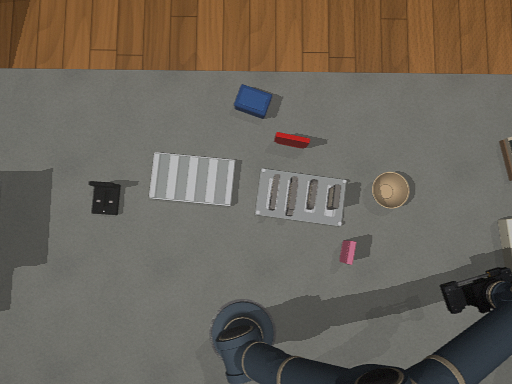

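The scene view shows the four carts on a plate (at about (165,250), (195,243), (210,225), (228,210)) and the rack at (308,178). In the top view the carts are at (273,192), (292,195), (312,195) and (333,198), the rack at (193,180), the bowl at (391,190). Next I'll zoom in and measure.

```bash
cat > h.py <<'E'
import numpy as np,cv2
def load(n): return dict(np.load(n))
def cloud(c):
    z=c["range_z"]; v,u=np.indices(z.shape); K=c["mtx"]
    p=np.stack([(u-K[0,2])/K[0,0]*z,(v-K[1,2])/K[1,1]*z,z],-1)
    w=(p-c["t"])@c["R"]; w[z<=0]=np.nan
    return w
def ray(c,uv,h):
    d=c["R"].T@np.linalg.inv(c["mtx"])@np.r_[uv,1.]; o=-c["R"].T@c["t"]
    return o+d*(h-o[2])/d[2]
E
python3 - <<'E'
from h import *
s=load("scene0.npz");t=load("top0.npz")
a=cv2.resize(s["image"][180:295,135:275],None,fx=4,fy=4,interpolation=2)
b=cv2.resize(t["image"][145:235,145:355],None,fx=3.6,fy=3.6,interpolation=2)
cv2.imwrite("pics/sc.png",a);cv2.imwrite("pics/tc.png",b)
w=cloud(t)
for r in (170,180,195,205):
    print(r,[(c,*w[r,c].round().astype(int).tolist()) for c in range(150,350,5)if np.isfinite(w[r,c,0])])
E
```

```text
170 [(150, 568, 342, 1), (155, 564, 317, 31), (160, 567, 304, 10), (165, 568, 287, 7), (170, 564, 264, 30), (175, 564, 246, 32), (180, 568, 232, 8), (185, 569, 214, 7), (190, 565, 193, 32), (195, 566, 176, 29), (200, 570, 160, 6), (205, 569, 142, 9), (210, 566, 122, 30), (215, 567, 105, 27), (220, 570, 88, 9), (225, 570, 70, 10), (230, 567, 51, 26), (235, 572, 34, 2), (240, 572, 16, 3), (245, 573, -2, -3), (250, 573, -20, -1), (255, 573, -39, -1), (260, 573, -57, 0), (265, 571, -74, 11), (270, 572, -92, 9), (275, 571, -110, 13), (280, 574, -130, -2), (285, 574, -148, -1), (290, 574, -165, 2), (295, 575, -184, -4), (300, 575, -203, -5), (305, 575, -220, -2), (310, 575, -238, 0), (315, 576, -257, -2), (320, 576, -275, -1), (325, 576, -294, -3), (330, 577, -313, -7), (335, 576, -330, -1), (340, 577, -349, -6), (345, 578, -368, -9)]
180 [(150, 533, 343, -8), (155, 528, 316, 31), (160, 531, 303, 10), (165, 531, 285, 9), (170, 528, 262, 34), (175, 529, 245, 31), (180, 532, 232, 6), (185, 532, 213, 8), (190, 529, 192, 31), (195, 530, 175, 26), (200, 533, 160, 7), (205, 534, 142, 4), (210, 5
[... 1553 characters left out ...]
1), (185, 443, 212, 1), (190, 443, 194, -1), (195, 443, 177, -2), (200, 444, 159, -5), (205, 443, 140, 1), (210, 444, 122, -1), (215, 444, 104, -1), (220, 444, 86, -1), (225, 443, 67, 21), (230, 444, 50, 5), (235, 444, 32, 8), (240, 445, 15, -8), (245, 445, -4, 4), (250, 445, -22, -4), (255, 445, -39, 7), (260, 445, -57, 5), (265, 445, -75, 16), (270, 438, -87, 108), (275, 444, -109, 30), (280, 445, -129, 11), (285, 444, -144, 34), (290, 439, -154, 103), (295, 446, -183, 8), (300, 446, -200, 12), (305, 445, -214, 36), (310, 441, -223, 87), (315, 447, -253, 13), (320, 447, -271, 12), (325, 445, -284, 36), (330, 442, -292, 83), (335, 439, -301, 118), (340, 448, -343, 12), (345, 449, -364, -1)]
```

View pics/sc.png

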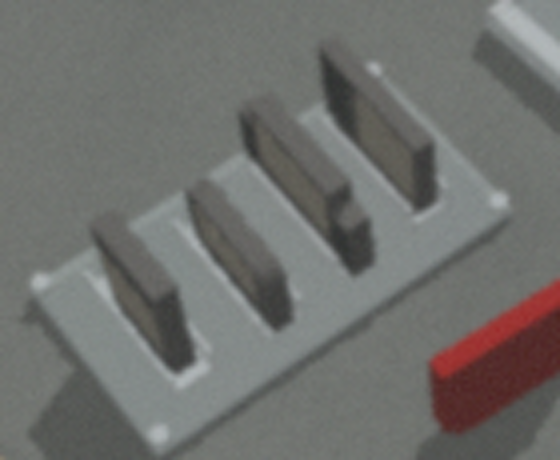

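View pics/tc.png

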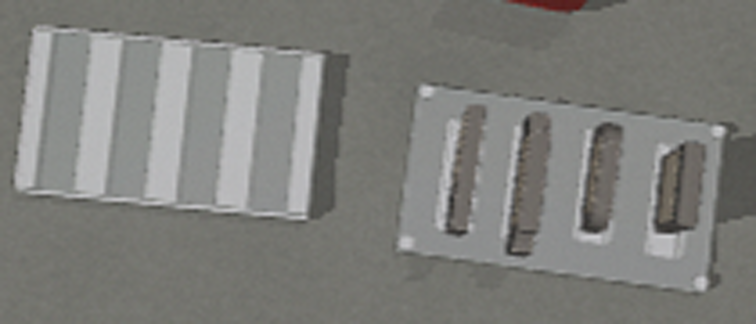

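Left to right: square (453,170 in the top crop), wide (528,185), round (600,180), narrow (680,188). The empty rack is on the left of that view.

```bash
cat > m.py <<'E'
from h import *
H=[("square",110),("wide",102),("round",88),("narrow",120)]
S=load("scene0.npz");T=load("top0.npz")
if __name__=="__main__":
  wt=cloud(T); ws=cloud(S)
  for nm,w0,c in(("top",wt,T),("scene",ws,S)):
    im=c["image"]; w=cv2.medianBlur(np.nan_to_num(w0[...,2]).astype(np.float32),3)
    X,Y=w0[...,0],w0[...,1]
    m=((w>50)&(X>400)&(X<620)&(Y<-70)&(Y>-345)).astype(np.uint8)
    n,l,st,ce=cv2.connectedComponentsWithStats(m)
    for i in range(1,n):
      if st[i,4]<60: continue
      z=w[l==i]; top=np.percentile(z,95)
      p=w0[(l==i)&(w>top-12)][:,:2].astype(np.float32)
      r=cv2.minAreaRect(p); b=cv2.boxPoints(r)
      v=np.linalg.svd(p-p.mean(0))[2][0] if 0 else cv2.fitLine(p,2,0,.01,.01)[:2,0]
      a=np.degrees(np.arctan2(v[1],v[0])); a=(a+90)%180-90
      print(nm,st[i,:4].tolist(),"top",round(float(top)),"med xy",p.mean(0).round(1),"rect",np.round(r[0],1),np.round(r[1],1),"yaw",round(a,1))
  # rack
  for nm,w0 in(("top",wt),("scene",ws)):
    w=cv2.medianBlur(np.nan_to_num(w0[...,2]).astype(np.float32),3); X,Y=w0[...,0],w0[...,1]
    m=(w>21)&(w<45)&(X>400)&(X<650)&(Y>20)&(Y<370)
    p=w0[m][:,:2].astype(np.float32); r=cv2.minAreaRect(p)
    print(nm,"rack",np.round(r,1) if 0 else r, "z",np.median(w[m]))
E
python3 m.py
```

```text
top [269, 174, 11, 36] top 110 med xy [ 485.8 -100.5] rect [ 485.4 -100.6] [ 17.3 117.3] yaw -8.2
top [286, 176, 12, 40] top 103 med xy [ 473.1 -162.8] rect [ 473.5 -163. ] [20.8 95.2] yaw -7.7
top [308, 179, 10, 30] top 88 med xy [ 481.6 -233.2] rect [ 482.2 -233.8] [19.2 95.9] yaw -8.1
top [328, 185, 13, 24] top 120 med xy [ 469.4 -304.3] rect [ 469.4 -304.9] [21.  74.4] yaw -7.1
scene [215, 189, 29, 41] top 110 med xy [ 489.6 -103.4] rect [ 487.5 -101.7] [ 20.6 118.3] yaw -8.5
scene [195, 204, 33, 39] top 102 med xy [ 478.8 -166.2] rect [ 475.2 -164.9] [22.6 98.5] yaw -7.9
scene [181, 225, 27, 32] top 89 med xy [ 488.4 -236.7] rect [ 484.8 -235.4] [ 19.1 100.9] yaw -7.7
scene [158, 233, 24, 35] top 120 med xy [ 474.7 -307.4] rect [ 472.2 -306.6] [20.2 79. ] yaw -6.7
top rack ((538.0462036132812, 187.9747314453125), (290.2776794433594, 162.78553771972656), 85.17627716064453) z 28.573668
scene rack ((539.941650390625, 186.6243438720703), (294.0906066894531, 163.341796875), 84.58789825439453) z 29.02578
```

```bash
cat > d.py <<'E'
import sys,numpy as np
from scipy.spatial.transform import Rotation as Q
from plant import telemetry
def delta(*a):
    o=telemetry.observe(); R=Q.from_rotvec(o["ee_rot"]).as_matrix()
    yaw=np.degrees(np.arctan2(R[1,0],R[0,0]))
    print("t",round(o["t"],2),"pos",o["position"].round(1),"yaw",yaw.round(2),"zaxis",R[:,2].round(3),"F",o["wrist_force"].round(1),"gap",round(o["finger_gap"],1),"grip",round(o["grip_force"],1))
    for x,y,z,w in a: print((x,y,z,w),"->",(R.T@(np.r_[x,y,z]-o["position"])/10).round(2),"turn",round(-(w-yaw),2))
if __name__=="__main__": delta(*[eval(s) for s in sys.argv[1:]])
E
python3 d.py 486,-101,215,-8.2 486,-101,87,-8.2
```

```text
t 0.1 pos [ 196.6 -645.2  232.6] yaw 16.95 zaxis [-0.001  0.002 -1.   ] F [-0.2  0.1  0.1] gap 87.1 grip 0.0
(486, -101, 215, -8.2) -> [ 43.55 -43.62   1.83] turn 25.15
(486, -101, 87, -8.2) -> [ 43.55 -43.59  14.63] turn 25.15
```

>>> play_rows --deltas '[[[43.5,-43.6,1.8,25.2,0.5],[43.5,-43.6,1.8,25.2,0.5],[43.5,-43.6,1.8,25.2,0.5],[43.5,-43.6,1.8,25.2,0.5],[43.5,-43.6,1.8,25.2,0.5],[43.5,-43.6,1.8,25.2,0.5],[43.5,-43.6,1.8,25.2,0.5],[43.5,-43.6,1.8,25.2,0.5],[43.5,-43.6,1.8,25.2,0.5],[43.5,-43.6,1.8,25.2,0.5],[43.5,-43.6,1.8,25.2,0.5],[43.5,-43.6,1.8,25.2,0.5],[43.5,-43.6,1.8,25.2,0.5],[43.5,-43.6,1.8,25.2,0.5],[43.5,-43.6,1.8,25.2,0.5],[43.5,-43.6,1.8,25.2,0.5],[43.5,-43.6,1.8,25.2,0.5],[43.5,-43.6,1.8,25.2,0.5],[43.5,-43.6,1.8,25.2,0.5]]]' --grip_force 20

```text
t: 1.68
position: [485.0, -103.4, 215.3]
ee_rot: [3.132, -0.23, -0.001]
wrist_force: [-0.1, 0.4, 0.2]
finger_gap: 43.4
grip_force: 0.0
```

```bash
python3 d.py 486,-101,87,-8.2; python3 - <<'E'
from h import *
from plant import cams
c=cams.camera("wrist"); np.savez("w1.npz",**c); im=c["image"].copy()
# project the measured top centre and ends of the square cartridge
for f in(-59,0,59):
    X=np.array([486+f*np.cos(np.radians(-8.2)),-101+f*np.sin(np.radians(-8.2)),110]); p=c["mtx"]@(c["R"]@X+c["t"]); p=p[:2]/p[2]; print(p); cv2.circle(im,tuple(int(q) for q in p.round()),3,(0,255,0),-1)
cv2.imwrite("pics/w1.png",im); print(-c["R"].T@c["t"])
E
```

```text
t 1.68 pos [ 485.  -103.4  215.3] yaw -8.4 zaxis [-0.001 -0.001 -1.   ] F [-0.1  0.4  0.2] gap 43.4 grip 0.0
(486, -101, 87, -8.2) -> [ 0.07 -0.26 12.83] turn -0.2
[254.65410546 255.49969091]
[254.30274908 197.42332006]
[253.90450066 131.59607451]
[ 561.49723915 -113.65622099  365.6184237 ]
```

View pics/w1.png

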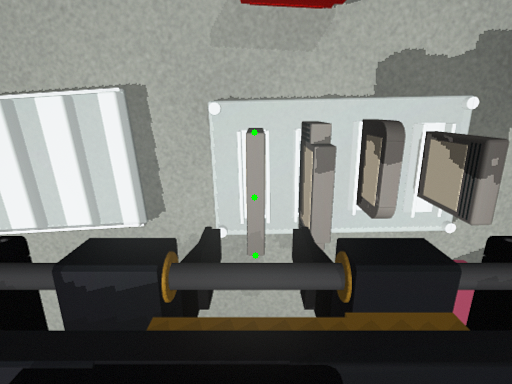

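The wrist view confirms it: my projected points (254,131), (254,197) and (254,255) lie along the top of the square cartridge. Descending to grip.

>>> play_rows --deltas '[[[0.1,-0.25,3,0,0.5],[0.1,-0.25,6,0,0.5],[0.1,-0.25,9,0,0.5],[0.1,-0.25,11,0,0.5],[0.1,-0.25,12.8,0,0.5],[0.1,-0.25,12.8,0,0.5],[0.1,-0.25,12.8,0,0.65],[0.1,-0.25,12.8,0,0.75],[0.1,-0.25,12.8,0,0.8],[0.1,-0.25,12.8,0,0.85],[0.1,-0.25,12.8,0,0.9],[0.1,-0.25,12.8,0,1],[0.1,-0.25,12.8,0,1],[0.1,-0.25,12.8,0,1],[0.1,-0.25,12.8,0,1]]]' --grip_force 20

```text
t: 2.98
position: [487.8, -99.6, 88.5]
ee_rot: [3.133, -0.226, 0.002]
wrist_force: [-2.0, 0.2, 6.2]
finger_gap: 17.2
grip_force: 20.0
```

```bash
python3 d.py 486,-101,87,-8.2 486,-101,150,-8.2
```

```text
t 2.98 pos [487.8 -99.6  88.5] yaw -8.25 zaxis [ 0.001 -0.001 -1.   ] F [-2.   0.2  6.2] gap 17.2 grip 20.0
(486, -101, 87, -8.2) -> [-0.16  0.16  0.15] turn -0.05
(486, -101, 150, -8.2) -> [-0.15  0.16 -6.15] turn -0.05
```

>>> play_rows --deltas '[[[0,0,-1,0,1],[0,0,-3,0,1],[0,0,-5,0,1],[0,-1,-6,0,1],[0,-4,-6,-1,1],[0.1,-8,-6,-2,1],[0.1,-12,-6,-3,1],[0.2,-16,-6,-3.5,1],[0.2,-20,-6,-3.5,1],[0.3,-24,-6,-3.5,1],[0.3,-28,-6,-3.5,1],[0.3,-32,-6,-3.5,1],[0.3,-35.5,-6,-3.5,1],[0.3,-38,-6,-3.5,1],[0.3,-39.2,-6,-3.5,1],[0.3,-39.6,-6,-3.5,1],[0.3,-39.6,-6,-3.5,1],[0.3,-39.6,-6,-3.5,1],[0.3,-39.6,-6,-3.5,1]]]'

```text
t: 4.57
position: [547.3, 289.3, 147.3]
ee_rot: [3.137, -0.135, -0.0]
wrist_force: [-0.1, 0.3, -1.1]
finger_gap: 17.0
grip_force: 20.0
```

```bash
python3 d.py 547.5,292,80.5,-4.8; python3 - <<'E'
from h import *
from plant import cams
c=cams.camera("wrist"); np.savez("w2.npz",**c); im=c["image"].copy()
a=np.radians(-4.8); ex=np.array([np.cos(a),np.sin(a),0]); ey=np.array([-np.sin(a),np.cos(a),0])
o=np.array([538.5,187.5,0])
for y in(105,35,-35,-105):
  for x,d in((80,19),(80,-19)):
    X=o+ex*x+ey*(y+d)+[0,0,30 ]; p=c["mtx"]@(c["R"]@X+c["t"]); p=p[:2]/p[2]; cv2.circle(im,tuple(int(q) for q in p.round()),2,(0,0,255),-1)
cv2.imwrite("pics/w2.png",im)
E
```

```text
t 4.57 pos [547.3 289.3 147.3] yaw -4.92 zaxis [-0.    -0.002 -1.   ] F [-0.1  0.3 -1.1] gap 17.0 grip 20.0
(547.5, 292, 80.5, -4.8) -> [ 0.   -0.28  6.68] turn -0.12
```

View pics/w2.png

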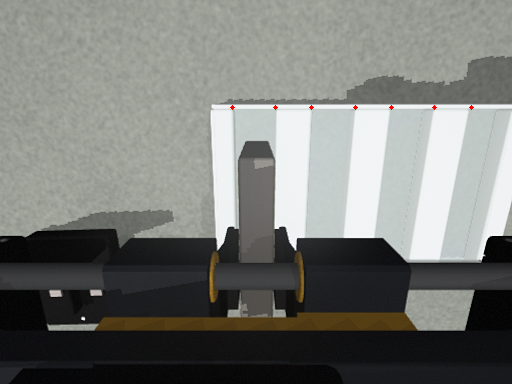

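The red dots at row 107 fall on the measured slot walls, and the cartridge hangs upright over the first slot. Lowering.

>>> play_rows --deltas '[[[0,-0.25,0,0,1],[0,-0.25,2,0,1],[0,-0.25,4,0,1],[0,-0.25,5.2,0,1],[0,-0.25,6,0,1],[0,-0.25,6.3,0,1],[0,-0.25,6.5,0,1],[0,-0.25,6.6,0,1],[0,-0.25,6.6,0,1],[0,-0.25,6.6,0,1]]]'

```text
t: 5.45
position: [547.6, 294.8, 82.3]
ee_rot: [-3.138, 0.13, -0.002]
wrist_force: [-0.7, -0.3, -1.3]
finger_gap: 16.6
grip_force: 20.0
```

```bash
python3 d.py 547.5,292,80.5,-4.8
```

```text
t 5.45 pos [547.6 294.8  82.3] yaw -4.75 zaxis [ 0.001  0.001 -1.   ] F [-0.7 -0.3 -1.3] gap 16.6 grip 20.0
(547.5, 292, 80.5, -4.8) -> [0.01 0.28 0.18] turn 0.05
```

>>> play_rows --deltas '[[[0,0.2,0,0,1],[0,0.2,0.1,0,1],[0,0.2,0.15,0,1],[0,0.2,0.2,0,1],[0,0.2,0.2,0,1],[0,0.2,0.2,0,1]]]'

```text
t: 5.95
position: [547.3, 292.3, 80.6]
ee_rot: [3.138, -0.131, 0.001]
wrist_force: [-1.1, -1.3, 4.3]
finger_gap: 17.2
grip_force: 20.0
```

>>> play_rows --deltas '[[[0,0,0,0,0.85],[0,0,0,0,0.7],[0,0,0,0,0.6],[0,0,0,0,0.5],[0,0,0,0,0.5],[0,0,-2,0,0.5],[0,0,-5,0,0.5],[0,0,-7,0,0.5],[-0.3,4,-7,1,0.5],[-0.6,8,-7,2,0.5],[-1,12,-7,3,0.5],[-1.2,16,-7,3,0.5],[-1.5,20,-7,3,0.5],[-1.8,24,-7,3,0.5],[-2.1,28,-7,3,0.5],[-2.5,32,-7,3,0.5],[-2.8,36,-7,3,0.5],[-3.1,40,-7,3,0.5],[-3.4,44,-7,3,0.5],[-3.4,46.1,-7,3,0.5]]]'

```text
t: 7.62
position: [473.3, -169.4, 149.5]
ee_rot: [3.131, -0.222, -0.001]
wrist_force: [0.3, 0.3, -0.4]
finger_gap: 43.4
grip_force: 0.0
```

>>> play_rows --deltas '[[[0,0,0,0,0.5],[0,0,0,0,0.5],[0,0,0,0,0.5]]]'

```text
t: 7.87
position: [475.1, -163.1, 149.5]
ee_rot: [-3.134, 0.211, -0.0]
wrist_force: [-0.2, -0.4, 1.0]
finger_gap: 43.6
grip_force: 0.0
```

```bash
python3 d.py 474.5,-164,78,-7.8;  python3 - <<'E'
from h import *
from plant import cams
c=cams.camera("wrist"); im=c["image"].copy()
def pr(X):
    p=c["mtx"]@(c["R"]@np.array(X)+c["t"]); return tuple(int(q) for q in (p[:2]/p[2]).round())
for x,y,z,w,h in((474.5,-164,102,-7.8,48),(483.5,-234.6,88,-7.9,51),(471,-305.8,120,-7,39)):
  for f in(-h,0,h): cv2.circle(im,pr([x+f*np.cos(np.radians(w)),y+f*np.sin(np.radians(w)),z]),2,(0,255,0),-1)
t=cams.camera("top")["image"][145:235,145:355]
im=np.vstack([im,cv2.resize(t,(512,216),interpolation=2)])
cv2.imwrite("pics/w3.png",im)
E
```

```text
t 7.87 pos [ 475.1 -163.1  149.5] yaw -7.69 zaxis [ 0.     0.001 -1.   ] F [-0.2 -0.4  1. ] gap 43.6 grip 0.0
(474.5, -164, 78, -7.8) -> [-0.05  0.1   7.15] turn 0.11
```

View pics/w3.png

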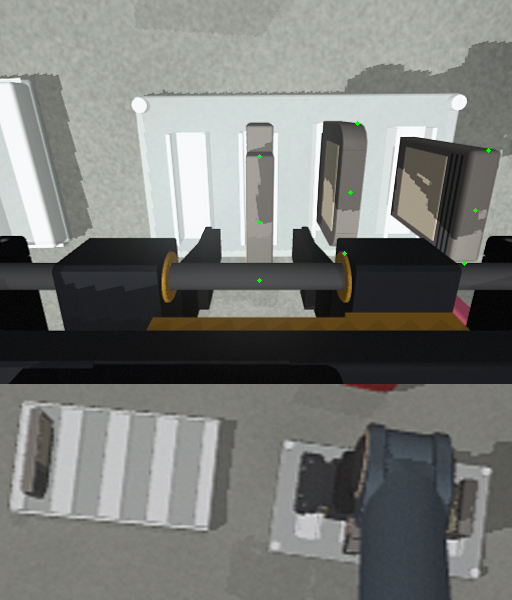

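The square cartridge stands in the leftmost slot (top view, 40,450). The green dots lie on the wide cartridge's top (260,157) to (259,280), and the fingers straddle it.

>>> play_rows --deltas '[[[0,0.1,3,0,0.5],[0,0.1,5,0,0.5],[0,0.1,6.5,0,0.5],[0,0.1,7.1,0,0.5],[0,0.1,7.1,0,0.5],[0,0.1,7.1,0,0.65],[0,0.1,7.1,0,0.7],[0,0.1,7.1,0,0.75],[0,0.1,7.1,0,0.8],[0,0.1,7.1,0,0.9],[0,0.1,7.1,0,1],[0,0.1,7.1,0,1],[0,0.1,7.1,0,1],[0,0.1,7.1,0,1]]]'

```text
t: 9.13
position: [475.3, -165.3, 79.2]
ee_rot: [3.134, -0.213, 0.002]
wrist_force: [-0.6, -0.1, 6.3]
finger_gap: 19.7
grip_force: 20.0
```

```bash
python3 d.py 541.5,222.5,71,-4.8
```

```text
t 9.13 pos [ 475.3 -165.3   79.2] yaw -7.76 zaxis [ 0.001 -0.    -1.   ] F [-0.6 -0.1  6.3] gap 19.7 grip 20.0
(541.5, 222.5, 71, -4.8) -> [  1.33 -39.32   0.81] turn -2.96
```

>>> play_rows --deltas '[[[0,0,-1,0,1],[0,0,-3,0,1],[0,0,-5,0,1],[0,-1,-6,0,1],[0,-4,-6,-1,1],[0.3,-8,-6,-2,1],[0.6,-12,-6,-3,1],[0.9,-16,-6,-3,1],[1.1,-20,-6,-3,1],[1.3,-24,-6,-3,1],[1.3,-28,-6,-3,1],[1.3,-32,-6,-3,1],[1.3,-35.5,-6,-3,1],[1.3,-38,-6,-3,1],[1.3,-39,-6,-3,1],[1.3,-39.3,-6,-3,1],[1.3,-39.3,-6,-3,1],[1.3,-39.3,-6,-3,1],[1.3,-39.3,-6,-3,1],[1.3,-39.3,-6,-3,1]]]'

```text
t: 10.8
position: [540.9, 220.5, 138.5]
ee_rot: [3.138, -0.135, -0.0]
wrist_force: [-0.4, -0.2, -1.4]
finger_gap: 19.8
grip_force: 20.0
```

```bash
python3 d.py 541.5,222.5,71,-4.8
```

```text
t 10.8 pos [540.9 220.5 138.5] yaw -4.92 zaxis [-0.    -0.001 -1.   ] F [-0.4 -0.2 -1.4] gap 19.8 grip 20.0
(541.5, 222.5, 71, -4.8) -> [ 0.04 -0.22  6.75] turn -0.12
```

>>> play_rows --deltas '[[[0,-0.1,0,0,1],[0,-0.1,2,0,1],[0,-0.1,4,0,1],[0,-0.1,5.2,0,1],[0,-0.1,6,0,1],[0,-0.1,6.3,0,1],[0,-0.1,6.5,0,1],[0,-0.1,6.6,0,1],[0,-0.1,6.6,0,1],[0,-0.1,6.6,0,1],[0,-0.1,6.6,0,1]]]'

```text
t: 11.72
position: [541.2, 223.7, 73.2]
ee_rot: [-3.138, 0.13, -0.002]
wrist_force: [-0.5, -0.1, -1.1]
finger_gap: 20.1
grip_force: 20.0
```

```bash
python3 d.py 541.5,222.5,71.2,-4.8
```

```text
t 11.72 pos [541.2 223.7  73.2] yaw -4.75 zaxis [ 0.001  0.    -1.   ] F [-0.5 -0.1 -1.1] gap 20.1 grip 20.0
(541.5, 222.5, 71.2, -4.8) -> [0.04 0.12 0.2 ] turn 0.05
```

>>> play_rows --deltas '[[[0,0.1,0,0,1],[0,0.1,0.1,0,1],[0,0.1,0.15,0,1],[0,0.1,0.2,0,1],[0,0.1,0.2,0,1],[0,0.1,0.2,0,1]]]'

```text
t: 12.22
position: [540.8, 222.5, 71.3]
ee_rot: [3.138, -0.13, 0.001]
wrist_force: [-1.6, -1.8, 5.5]
finger_gap: 19.8
grip_force: 20.0
```

```bash
python3 d.py 483.5,-234.6,150,-7.9
```

```text
t 12.22 pos [540.8 222.5  71.3] yaw -4.75 zaxis [ 0. -0. -1.] F [-1.6 -1.8  5.5] gap 19.8 grip 20.0
(483.5, -234.6, 150, -7.9) -> [-1.92 46.03 -7.85] turn 3.15
```

>>> play_rows --deltas '[[[0,0,0,0,0.85],[0,0,0,0,0.7],[0,0,0,0,0.6],[0,0,0,0,0.5],[0,0,0,0,0.5],[0,0,-2,0,0.5],[0,0,-5,0,0.5],[0,0,-7.9,0,0.5],[-0.3,4,-7.9,1,0.5],[-0.6,8,-7.9,2,0.5],[-0.8,12,-7.9,3,0.5],[-1,16,-7.9,3.1,0.5],[-1.2,20,-7.9,3.1,0.5],[-1.4,24,-7.9,3.1,0.5],[-1.6,28,-7.9,3.1,0.5],[-1.8,32,-7.9,3.1,0.5],[-1.9,36,-7.9,3.1,0.5],[-1.9,40,-7.9,3.1,0.5],[-1.9,44,-7.9,3.1,0.5],[-1.9,46,-7.9,3.1,0.5]]]'

```text
t: 13.88
position: [482.3, -240.2, 149.5]
ee_rot: [3.131, -0.225, 0.0]
wrist_force: [0.3, -0.1, 0.1]
finger_gap: 43.6
grip_force: 0.0
```

>>> play_rows --deltas '[[[0,0,0,0,0.5],[0,0,0,0,0.5],[0,0,0,0,0.5]]]'

```text
t: 14.13
position: [483.8, -232.9, 149.4]
ee_rot: [-3.133, 0.213, 0.0]
wrist_force: [0.3, 0.4, 0.2]
finger_gap: 43.4
grip_force: 0.0
```

```bash
cat > look.py <<'E'
import sys
from h import *
from plant import cams
c=cams.camera("wrist"); im=c["image"].copy()
def pr(X):
    p=c["mtx"]@(c["R"]@np.array(X)+c["t"]); return tuple(int(q) for q in (p[:2]/p[2]).round())
for x,y,z,w,h in((483.5,-234.6,88,-7.9,51),(471,-305.8,120,-7,39)):
  for f in(-h,0,h): cv2.circle(im,pr([x+f*np.cos(np.radians(w)),y+f*np.sin(np.radians(w)),z]),2,(0,255,0),-1)
t=cams.camera("top")["image"][145:235,145:355]
cv2.imwrite(sys.argv[1],np.vstack([im,cv2.resize(t,(512,216),interpolation=2)]))
E
python3 d.py 483.5,-234.6,72,-7.9; python3 look.py pics/w4.png
```

```text
t 14.13 pos [ 483.8 -232.9  149.4] yaw -7.77 zaxis [-0.     0.001 -1.   ] F [0.3 0.4 0.2] gap 43.4 grip 0.0
(483.5, -234.6, 72, -7.9) -> [-0.01  0.18  7.74] turn 0.13
```

View pics/w4.png

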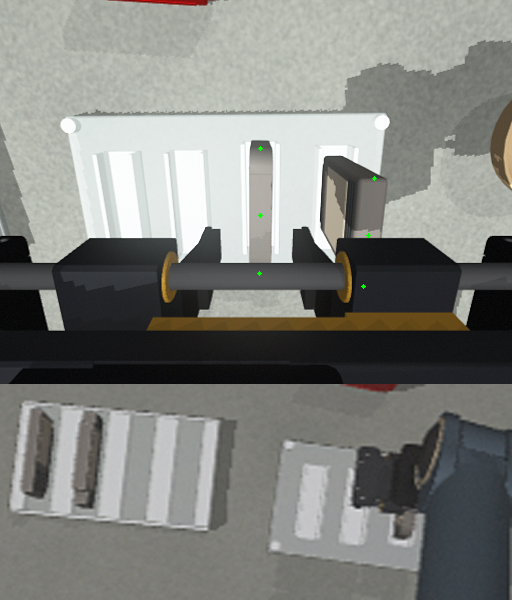

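The square and wide cartridges stand in the first two slots (40,450; 88,458). The green dots lie along the round cartridge's top (260,149) to (260,273).

>>> play_rows --deltas '[[[0,0.1,3,0,0.5],[0,0.1,5.5,0,0.5],[0,0.1,7,0,0.5],[0,0.1,7.7,0,0.5],[0,0.1,7.7,0,0.5],[0,0.1,7.7,0,0.65],[0,0.1,7.7,0,0.7],[0,0.1,7.7,0,0.75],[0,0.1,7.7,0,0.8],[0,0.1,7.7,0,0.9],[0,0.1,7.7,0,1],[0,0.1,7.7,0,1],[0,0.1,7.7,0,1],[0,0.1,7.7,0,1]]]'

```text
t: 15.4
position: [483.9, -235.6, 73.3]
ee_rot: [3.134, -0.215, 0.002]
wrist_force: [-0.7, -0.8, 6.6]
finger_gap: 18.0
grip_force: 20.0
```

```bash
python3 d.py 535.5,152.5,65,-4.8
```

```text
t 15.4 pos [ 483.9 -235.6   73.3] yaw -7.86 zaxis [ 0.001 -0.001 -1.   ] F [-0.7 -0.8  6.6] gap 18.0 grip 20.0
(535.5, 152.5, 65, -4.8) -> [ -0.2  -39.15   0.81] turn -3.06
```

>>> play_rows --deltas '[[[0,0,-1,0,1],[0,0,-3,0,1],[0,0,-5,0,1],[0,-1,-6,0,1],[0,-4,-6,-1,1],[0,-8,-6,-2,1],[0,-12,-6,-3,1],[0,-16,-6,-3,1],[-0.1,-20,-6,-3,1],[-0.1,-24,-6,-3,1],[-0.2,-28,-6,-3,1],[-0.2,-32,-6,-3,1],[-0.2,-35.5,-6,-3,1],[-0.2,-38,-6,-3,1],[-0.2,-39,-6,-3,1],[-0.2,-39.15,-6,-3,1],[-0.2,-39.15,-6,-3,1],[-0.2,-39.15,-6,-3,1],[-0.2,-39.15,-6,-3,1],[-0.2,-39.15,-6,-3,1]]]'

```text
t: 17.07
position: [535.1, 150.7, 132.5]
ee_rot: [3.138, -0.138, -0.0]
wrist_force: [0.2, -0.1, -0.4]
finger_gap: 18.1
grip_force: 20.0
```

```bash
python3 d.py 535.5,152.5,65.3,-4.8
```

```text
t 17.07 pos [535.1 150.7 132.5] yaw -5.02 zaxis [-0.    -0.001 -1.   ] F [ 0.2 -0.1 -0.4] gap 18.1 grip 20.0
(535.5, 152.5, 65.3, -4.8) -> [ 0.02 -0.19  6.72] turn -0.22
```

>>> play_rows --deltas '[[[0,-0.1,0,0,1],[0,-0.1,2,0,1],[0,-0.1,4,0,1],[0,-0.1,5.2,0,1],[0,-0.1,6,0,1],[0,-0.1,6.3,0,1],[0,-0.1,6.5,0,1],[0,-0.1,6.6,0,1],[0,-0.1,6.6,0,1],[0,-0.1,6.7,0,1],[0,-0.1,6.8,0,1],[0,-0.1,6.8,0,1],[0,-0.1,6.8,0,1]]]'

```text
t: 18.15
position: [535.6, 153.9, 65.2]
ee_rot: [-3.139, 0.133, -0.002]
wrist_force: [-0.3, 0.2, 4.4]
finger_gap: 18.1
grip_force: 20.0
```

```bash
python3 d.py 535.5,152.5,65.3,-4.8 471,-305.8,170,-7
```

```text
t 18.15 pos [535.6 153.9  65.2] yaw -4.85 zaxis [ 0.001  0.    -1.   ] F [-0.3  0.2  4.4] gap 18.1 grip 20.0
(535.5, 152.5, 65.3, -4.8) -> [ 0.01  0.14 -0.01] turn -0.05
(471, -305.8, 170, -7) -> [ -2.53  46.35 -10.49] turn 2.15
```

>>> play_rows --deltas '[[[0,0,0,0,0.85],[0,0,0,0,0.7],[0,0,0,0,0.6],[0,0,0,0,0.5],[0,0,0,0,0.5],[0,0,-2,0,0.5],[0,0,-5,0,0.5],[0,0,-8.5,0,0.5],[-0.3,4,-10.5,1,0.5],[-0.6,8,-10.5,2,0.5],[-0.8,12,-10.5,2.1,0.5],[-1,16,-10.5,2.1,0.5],[-1.2,20,-10.5,2.1,0.5],[-1.4,24,-10.5,2.1,0.5],[-1.6,28,-10.5,2.1,0.5],[-1.8,32,-10.5,2.1,0.5],[-2.1,36,-10.5,2.1,0.5],[-2.3,40,-10.5,2.1,0.5],[-2.5,44,-10.5,2.1,0.5],[-2.5,46.4,-10.5,2.1,0.5]]]'

```text
t: 19.82
position: [468.9, -311.5, 169.4]
ee_rot: [3.133, -0.199, -0.001]
wrist_force: [-0.2, 0.3, 0.1]
finger_gap: 43.4
grip_force: 0.0
```

>>> play_rows --deltas '[[[0,0,0,0,0.5],[0,0,0,0,0.5],[0,0,0,0,0.5]]]'

```text
t: 20.07
position: [471.1, -305.1, 169.2]
ee_rot: [-3.135, 0.189, 0.001]
wrist_force: [0.6, 0.9, -0.6]
finger_gap: 43.4
grip_force: 0.0
```

```bash
python3 d.py 471,-305.8,95,-7; python3 look.py pics/w5.png
```

```text
t 20.07 pos [ 471.1 -305.1  169.2] yaw -6.89 zaxis [-0.     0.001 -1.   ] F [ 0.6  0.9 -0.6] gap 43.4 grip 0.0
(471, -305.8, 95, -7) -> [0.   0.08 7.42] turn 0.11
```

View pics/w5.png

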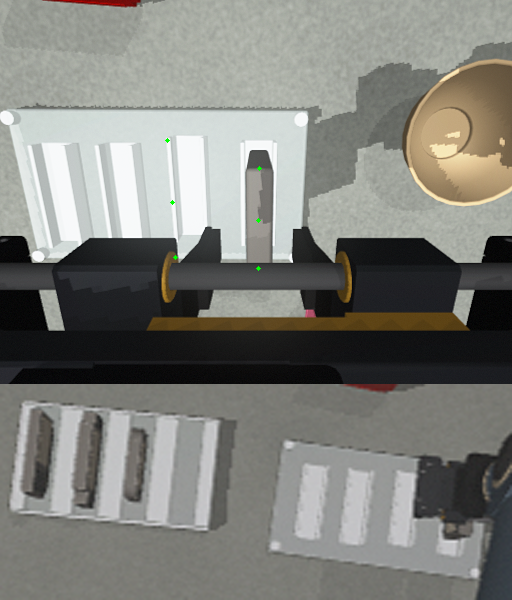

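Three cartridges are in the rack (40,450; 88,458; 136,463). The fingers straddle the narrow one, with dots on its top at (260,168) to (258,268), and the bowl is well clear.

>>> play_rows --deltas '[[[0,0.05,3,0,0.5],[0,0.05,5.5,0,0.5],[0,0.05,7,0,0.5],[0,0.05,7.4,0,0.5],[0,0.05,7.4,0,0.5],[0,0.05,7.4,0,0.65],[0,0.05,7.4,0,0.7],[0,0.05,7.4,0,0.75],[0,0.05,7.4,0,0.8],[0,0.05,7.4,0,0.9],[0,0.05,7.4,0,1],[0,0.05,7.4,0,1],[0,0.05,7.4,0,1],[0,0.05,7.4,0,1]]]'

```text
t: 21.33
position: [471.3, -307.3, 96.3]
ee_rot: [3.135, -0.191, 0.002]
wrist_force: [-0.5, -0.8, 6.2]
finger_gap: 19.8
grip_force: 20.0
```

```bash
python3 d.py 530,83,88,-4.8
```

```text
t 21.33 pos [ 471.3 -307.3   96.3] yaw -6.96 zaxis [ 0.001 -0.001 -1.   ] F [-0.5 -0.8  6.2] gap 19.8 grip 20.0
(530, 83, 88, -4.8) -> [  1.1  -39.45   0.81] turn -2.16
```

>>> play_rows --deltas '[[[0,0,-1,0,1],[0,0,-3,0,1],[0,0,-5,0,1],[0,-1,-6,0,1],[0,-4,-6,-1,1],[0.2,-8,-6,-2,1],[0.4,-12,-6,-2.1,1],[0.6,-16,-6,-2.1,1],[0.8,-20,-6,-2.1,1],[1,-24,-6,-2.1,1],[1.1,-28,-6,-2.1,1],[1.1,-32,-6,-2.1,1],[1.1,-35.5,-6,-2.1,1],[1.1,-38,-6,-2.1,1],[1.1,-39,-6,-2.1,1],[1.1,-39.45,-6,-2.1,1],[1.1,-39.45,-6,-2.1,1],[1.1,-39.45,-6,-2.1,1],[1.1,-39.45,-6,-2.1,1],[1.1,-39.45,-6,-2.1,1]]]'

```text
t: 23.0
position: [529.5, 81.3, 155.4]
ee_rot: [3.138, -0.138, -0.0]
wrist_force: [-0.3, 0.2, -1.0]
finger_gap: 19.7
grip_force: 20.0
```

```bash
python3 d.py 530,83,88.3,-4.8
```

```text
t 23.0 pos [529.5  81.3 155.4] yaw -5.03 zaxis [-0.    -0.001 -1.   ] F [-0.3  0.2 -1. ] gap 19.7 grip 20.0
(530, 83, 88.3, -4.8) -> [ 0.03 -0.18  6.71] turn -0.23
```

>>> play_rows --deltas '[[[0,-0.05,0,0,1],[0,-0.05,2,0,1],[0,-0.05,4,0,1],[0,-0.05,5.2,0,1],[0,-0.05,6,0,1],[0,-0.05,6.3,0,1],[0,-0.05,6.5,0,1],[0,-0.05,6.6,0,1],[0,-0.05,6.6,0,1],[0,-0.05,6.7,0,1],[0,-0.05,6.8,0,1],[0,-0.05,6.8,0,1],[0,-0.05,6.8,0,1]]]'

```text
t: 24.08
position: [530.2, 84.0, 88.4]
ee_rot: [-3.139, 0.133, -0.002]
wrist_force: [-0.4, 0.1, 2.9]
finger_gap: 19.6
grip_force: 20.0
```

```bash
python3 d.py 530,83,88.3,-4.8
```

```text
t 24.08 pos [530.2  84.   88.4] yaw -4.85 zaxis [ 0.002  0.    -1.   ] F [-0.4  0.1  2.9] gap 19.6 grip 20.0
(530, 83, 88.3, -4.8) -> [-0.01  0.1   0.01] turn -0.05
```

Touching down. Release, rise, and move aside to the right for a clear view.

>>> play_rows --deltas '[[[0,0,0,0,0.85],[0,0,0,0,0.7],[0,0,0,0,0.6],[0,0,0,0,0.5],[0,0,0,0,0.5],[0,0,-2,0,0.5],[0,0,-5,0,0.5],[0,0,-8.5,0,0.5],[0,4,-10.5,0,0.5],[0,8,-10.5,0,0.5],[0,12,-10.5,0,0.5],[0,16,-10.5,0,0.5],[0,20,-10.5,0,0.5],[0,24,-10.5,0,0.5],[0,26,-10.5,0,0.5],[0,26,-10.5,0,0.5],[0,26,-10.5,0,0.5],[0,26,-10.5,0,0.5]]]'

```text
t: 25.58
position: [507.7, -173.8, 192.4]
ee_rot: [-3.138, 0.131, 0.0]
wrist_force: [0.2, -0.4, -0.0]
finger_gap: 43.4
grip_force: 0.0
```

```bash
python3 d.py; python3 - <<'E'
from h import *
from plant import cams
t=cams.camera("top"); s=cams.camera("scene")
a=cv2.resize(t["image"][140:220,140:250],(512,372),interpolation=2); b=cv2.resize(s["image"][120:230,240:375],(512,417)[:2],interpolation=2)
cv2.imwrite("pics/f.png",cv2.resize(np.vstack([a,b]),None,fx=.74,fy=.74))
w=cloud(t); an=np.radians(-4.8); z=np.nan_to_num(w[...,2])
q=w[...,:2]-[538.5,187.5]; rx=q[...,0]*np.cos(an)+q[...,1]*np.sin(an); ry=-q[...,0]*np.sin(an)+q[...,1]*np.cos(an)
for y in(105,35,-35,-105):
    m=(z>50)&(abs(ry-y)<33)&(abs(rx)<90); tp=np.percentile(z[m],95); m&=z>tp-12
    print(y,"top",tp.round(1),"x",rx[m].min().round(),rx[m].max().round(),"y",np.median(ry[m]).round(1))
E
```

```text
t 25.58 pos [ 507.7 -173.8  192.4] yaw -4.77 zaxis [-0.     0.001 -1.   ] F [ 0.2 -0.4 -0. ] gap 43.4 grip 0.0
105 top 105.0 x -60.0 54.0 y 105.6
35 top 96.8 x -49.0 45.0 y 35.8
-35 top 83.0 x -49.0 44.0 y -32.7
-105 top 114.8 x -40.0 38.0 y -102.9
```

View pics/f.png

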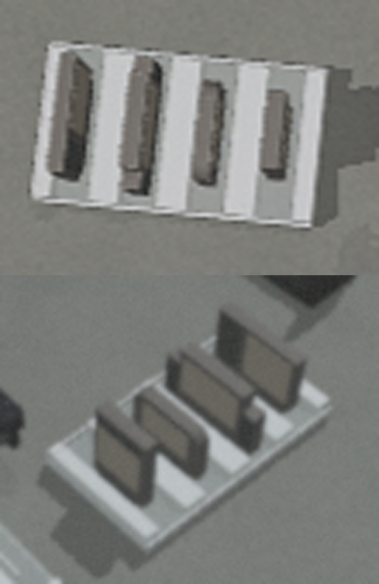

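All four stand upright and centred: square, wide, round, narrow, left to right. Their tops measure 3 mm above nominal each, which is depth noise. Handing in.

```bash
python3 -c "
from plant import manip
print(manip.job_done())"
```

```text
the job is handed in; nothing more can be done
None
```

All four cartridges (square, wide, round, narrow, left to right) stand upright and centred in the rack in their original order, and the job is handed in; the judge's result was not shown to me.

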